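Seat a module in the test nest and hold its reset button down

TASK

On the electronics bench, slide the loose grey module across the bench, without lifting or tipping it, until it is fully home in the corner of the L-shaped aluminium test nest: against both fences and square. Then take the thin-tipped stylus out of its block, reach its tip through the round hole in the module's top and press the recessed reset button fully down. Finish while still holding the stylus and the button down, with the module still home, and leave the multimeter, the spool and the parts tray where they are.

Things in the scene. Friction and masses are not known exactly. Their poses are not given: they have to be found in the camera images.
- module: Loose grey die-cast box, 96 (own x) x 112 (own y) x 45 mm high, about 0.6 kg, too wide to grip, plain upright sides. Origin: centre of its underside, z up. Starts 45 to 80 mm short of home in nest x and 120 to 200 mm in nest y, turned up to 0.35 rad from square. When home its x and y axes point the same way as the nest's.
- module_hole (a point): Centre of the mouth of the only hole in the module's top: round, 16 mm wide, vertical, with a 2 mm chamfer; it lies at (18, -24, 45) mm in the module's frame. At the bottom of this well, 17 mm below the mouth, is the top of the white reset button (13.6 mm wide), 28 mm above the bench.
- reset_button (a joint): Travel of the reset button downwards, m: 0 released, 0.006 fully down. It is sprung: starts to move at about 1.5 N, fully down at about 5 N, and springs back when let go.
- nest_seat (a point): Point on the bench in the corner of the nest where the centre of the module's underside lies when home; same axes as the nest. The light pad here is only a thin marking (0.6 mm), no step.
- nest: Fixed L-shaped aluminium fence, 24 mm high, 14 mm thick. Same origin and axes as nest_seat, z up. Far fence: inner face at x = +48 mm, along y from -56 to +70 mm. Left fence: inner face at y = +56 mm, along x from -48 to +48 mm. Open on the robot side (-x) and on the right (-y).
- stylus: Loose stylus, upright in its block: a round grey handle 16 mm in diameter and 70 mm long above a steel shaft 6 mm in diameter and 60 mm long, about 40 g. Origin: the tip (lower end of the shaft), z up along the stylus; handle from z = 60 to 130 mm. The handle's lower end rests on the block's top.
- stand: Fixed aluminium block, 56 x 56 x 70 mm high, with a 10 mm vertical through hole at its centre in which the stylus's shaft stands. Origin: centre of its underside.
- multimeter: Bystander: yellow multimeter lying flat, 76 x 160 x 36 mm. Origin: centre of its underside.
- spool: Bystander: small spool of solder standing on its flange, 60 mm in diameter, 35 mm high. Origin: centre of its underside.
- parts_tray: Bystander: open tray with compartments, 80 x 120 x 30 mm. Origin: centre of its underside.
Not all that is in view belongs to the job. What is shaped like the module but turquoise is not meant.

How it is judged:
On the way, in this order (a step that is already met when the one before it is completed fails the run):
1. the module is home in the nest: within 4 mm and 0.06 rad of the seat (x of module in the frame of nest_seat between -0.004 and 0.004 m and y of module in the frame of nest_seat between -0.004 and 0.004 m and z of module in the frame of nest_seat below 0.004 m and angle between the x axis of module and the x axis of nest_seat, either way round below 0.06 rad), for 0.2 s.
2. the stylus is in the fingers, drawn clear of its block (height (world z) of stylus above 0.072 m and contact force between the fingers and stylus above 1 N), for 0.2 s.
At the end, for the whole second after the job is handed in: The module is still home (within 4 mm and 0.06 rad of the seat, flat on the bench), the stylus, held in the fingers, stands with its tip in the module's hole and pushes with over 2 N, and the reset button is at least 4.8 mm of its 6 mm down (all of step 1 and value of joint reset_button above 0.0048 m and contact force between stylus and module above 2 N and contact force between the fingers and stylus above 1 N and horizontal distance between stylus and module_hole below 0.008 m and z of stylus in the frame of module_hole below -0.015 m); the arm keeps its last pose, push and grip.
It fails at once if the module is lifted over 15 mm or tipped over 0.2 rad (height (world z) of module above 0.015 m or angle between module's own z axis and vertical above 0.2 rad).
It fails at once if the multimeter is moved over 20 mm (distance of multimeter from where it was at the start of the episode above 0.02 m).
It fails at once if the spool is moved over 20 mm (distance of spool from where it was at the start of the episode above 0.02 m).
It fails at once if the parts tray is moved over 20 mm (distance of parts_tray from where it was at the start of the episode above 0.02 m).
It also fails if it takes over 67 s, if anything falls off the work surface, if the arm or the gripper's body presses on something with over 40 N, if the wrist force passes 120 N, or if a joint passes its speed limit or range.

ROBOT

A 7-joint arm with a two-finger parallel gripper is mounted at the origin on the work surface. World frame = base frame: x ahead of the robot, y to its left, z up, the work surface at z = 0. Lengths are in m, angles in rad, forces in N, time in s.
With the tool pointing down it reaches from about 0.35 to 0.9 m from the base axis. Payload 7.2 kg.
Tool frame: the origin (TCP) lies midway between the tips of the shut fingers; the grasp point (between the pads) lies grasp_offset behind it (grasp_offset is the distance from the TCP to the grasp point, in m); z points along the fingers, y is the line along which they close (so a half turn about z gives the same grasp; the last joint's range is limited). The gripper opens to 88 mm and grips with 3 to 60 N. Pads are 20 mm wide; open, the fingers measure 115 mm over their backs; the gripper's body (75 mm by 178 mm) begins 61 mm behind the grasp point.
Start: joints at [1.273, 0.411, -0.013, 1.596, 0.006, 1.134, -0.082], TCP at [0.142, -0.609, 0.223] pointing down, gripper open.
Joint ranges: [-2.95, 2.95], [-0.29, 1.99], [-1.47, 1.44], [0.14, 2.54], [-1.03, 4.17], [0.13, 1.85], [-2.86, 2.86]. Speed limits (rad/s): [2.39, 2.39, 3.01, 3.01, 3.14, 3.14, 3.14].

INTERFACE

Orientations are given as a 3x3 rotation matrix whose columns are the frame's x, y, z axes.
In Python, from cell import * gives the robot as it stands.
- The arm moves only by the shell command python3 -m jog 'ROWS' [FORCE]. ROWS is text: rows parted by semicolons, each of 7 numbers parted by spaces: the turn, a rotation vector about the tool's x, y, z in degrees, then the shift along the tool's x, y, z in m, then the finger opening in m, from 0 to 0.0878. In form: wx wy wz tx ty tz grip; .... A call has 1 to 12 rows; each row shifts and turns the commanded pose from where the row before left it, along the tool's axes as they then stand; what a row does not reach is not made up. A row lasts 1/8 s, in which the tool goes at most 62.5 mm and 10.7 degrees, less where a joint would pass 70% of its speed; a pose out of reach is approached as far as the arm can. A call is refused whole if a number of a shift passes 0.0625 or a number of a turn 10.7, either way. A call with a gripper value outside its range is refused whole. The fingers move at their own pace and stop on an object; FORCE is the grip in N (left out, the last holds). Time passes only in rows, so rows that do not move let the fingers close. It gives the time, the measured TCP pose, the force, the opening and the grip force at its end, in the units of the state.
- get_obs(): the state, without advancing time (a new reading comes with each control period).
- capture(name): name is "side" or "top"; returns a dict with "frame" (384x512x3 uint8, red, green, blue), "fx", "fy", "cx", "cy" (pixels), "R" (3x3) and "t" (3): a world point X has camera coordinates R X + t. Camera axes: x right, y down, z forward; pixel columns grow to the right and rows downward; lengths in m; the calibration is good to about 2 mm. A picture is of the moment at which its call begins. There is no depth.
- sign_off(): hands the job in; it is judged then, once.
The state is a dict: "t": time; "joint_positions": joint angles; "dq": joint speeds; "tau": joint torques, N m; "eef_pos": TCP position; "ee_rot": TCP orientation; "force": force on the tool from outside, world axes, zero at the start; "wrist_torque": the same for the moment, N m; "opening": finger opening in m; "grip_force": force on a finger pad.
Only numpy, scipy, OpenCV 4.12 (cv2) and the standard library are available. Lean on these libraries where they do the work, as an engineer would, in place of code of your own. Each camera call takes 0.05 s, during which the arm holds its last target. There are 200 camera calls.

## Working session

There is one attempt and no reset: what is moved stays moved. The work goes in short steps, Python scripts to look and compute and a shell command to move; the robot and the scene stay as the last step left them, time stands still between calls to the robot, and variables do not carry over. Pictures are saved under pics/ and viewed, at most 10 in all, crops included, and the job is handed in when it is done.

```bash
ls; mkdir -p pics; python3 - <<'E'
from cell import *
import cv2,numpy as np
for n in("side","top"):
    c=capture(n); cv2.imwrite(f"pics/{n}0.png",c["frame"][:,:,::-1])
    print(n,c["fx"],c["fy"],c["cx"],c["cy"],np.round(c["R"],4).tolist(),np.round(c["t"],4).tolist(), (-np.array(c["R"]).T@np.array(c["t"])).round(3))
o=get_obs(); print({k:np.round(v,3).tolist() for k,v in o.items()})
E
```

```text
pics
side 473.36204887419314 473.36204887419314 255.17491770328252 194.55232028334143 [[-0.786, -0.6181, 0.0061], [-0.42, 0.5268, -0.739], [0.4536, -0.5834, -0.6737]] [0.3662, 0.3537, 1.0611] [-0.045  0.659  0.974]
top 400.8991045541604 400.8991045541604 265.1392987092315 195.37187974133704 [[0.0203, -0.9994, 0.028], [-0.9829, -0.0251, -0.1823], [0.1829, -0.0238, -0.9828]] [-0.1419, 0.5662, 1.1122] [ 0.356 -0.101  1.2  ]
{'t': 0.1, 'joint_positions': [1.273, 0.412, -0.013, 1.597, 0.006, 1.134, -0.082], 'dq': [0.0, -0.002, -0.0, -0.003, -0.0, -0.001, -0.0], 'tau': [0.004, -58.91, 0.645, -29.171, -0.054, 0.014, 0.0], 'eef_pos': [0.142, -0.608, 0.222], 'ee_rot': [[0.974, 0.228, -0.0], [0.228, -0.974, 0.001], [-0.0, -0.001, -1.0]], 'force': [0.125, 0.234, 0.571], 'wrist_torque': [0.004, 0.02, -0.022], 'grip_force': 0.0, 'opening': 0.088}
```

View pics/top0.png

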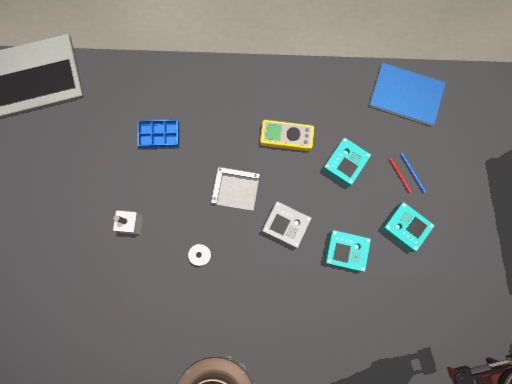

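View pics/side0.png

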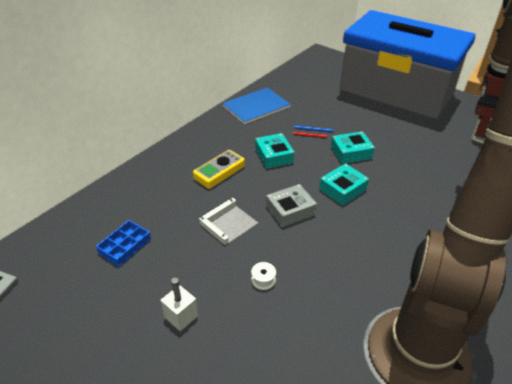

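Candidates: the grey box at top (287,225) / side (291,204), and turquoise boxes at top (348,162), (409,227) and (348,251). Only (287,225) is grey, so it is the module. The nest is at top (237,188), the stylus in its stand at (125,221), the spool at (199,255), the tray at (158,134) and the multimeter at (288,135). I'll confirm in an enlarged crop.

```bash
cat > h.py <<'E'
from cell import *
import cv2,numpy as np
def ray(c,uv,z):
    R=np.array(c["R"]);t=np.array(c["t"]);C=-R.T@t
    uv=np.atleast_2d(uv).astype(float)
    d=np.c_[(uv[:,0]-c["cx"])/c["fx"],(uv[:,1]-c["cy"])/c["fy"],np.ones(len(uv))]@R
    return C+d*((z-C[2])/d[:,2])[:,None]
def proj(c,X):
    p=np.atleast_2d(X)@np.array(c["R"]).T+np.array(c["t"]); return np.c_[c["fx"]*p[:,0]/p[:,2]+c["cx"],c["fy"]*p[:,1]/p[:,2]+c["cy"]]
def tri(c1,u1,c2,u2):
    P=[np.diag([1,1,1.])@np.array([[c["fx"],0,c["cx"]],[0,c["fy"],c["cy"]],[0,0,1]])@np.c_[c["R"],c["t"]] for c in(c1,c2)]
    X=cv2.triangulatePoints(P[0],P[1],np.array(u1,float).reshape(2,1),np.array(u2,float).reshape(2,1)); return (X[:3]/X[3]).ravel()
E
python3 - <<'E'
from h import *
a=cv2.imread("pics/top0.png"); b=cv2.imread("pics/side0.png")
A=cv2.resize(a[155:255,200:330],None,fx=6,fy=6,interpolation=cv2.INTER_CUBIC); cv2.imwrite("pics/c1.png",A[:600,:780])
B=cv2.resize(b[180:260,190:320],None,fx=6,fy=6,interpolation=cv2.INTER_CUBIC);cv2.imwrite("pics/c2.png",B)
S=np.hstack([cv2.resize(a[200:245,100:150],None,fx=8,fy=8,interpolation=cv2.INTER_CUBIC),cv2.resize(b[270:330,155:205],(400,360),interpolation=cv2.INTER_CUBIC)]);cv2.imwrite("pics/c3.png",S)
E
```

```text
(no output)
```

View pics/c1.png

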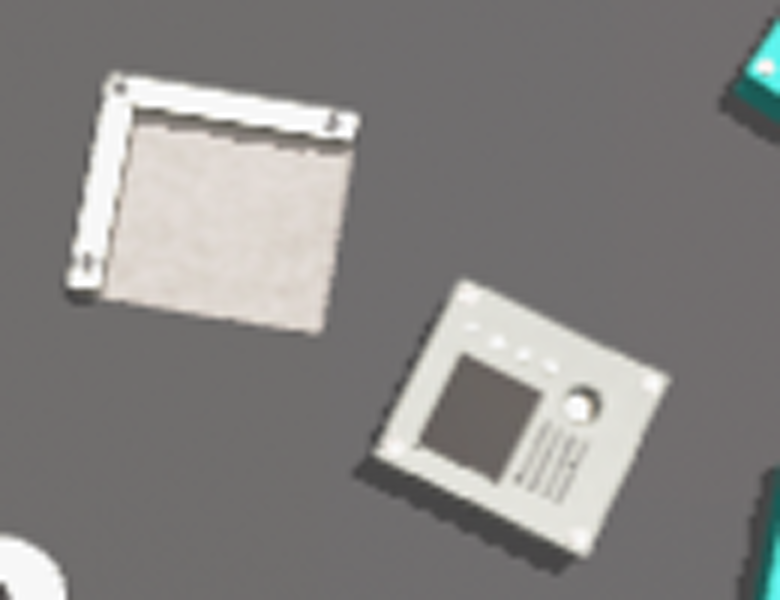

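View pics/c3.png

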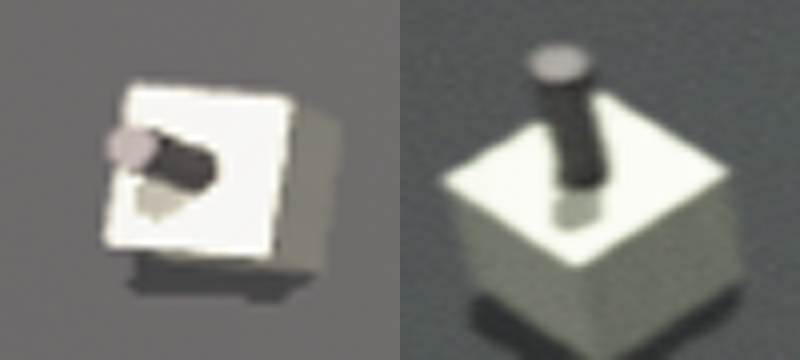

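The crop shows the grey box with its hole at crop (580,405), i.e. top pixel (296.7,222.5), up and to the right of centre, as described. This is the module. The fences are white (corner at crop (112,73)) and the stylus cap is at top (116,218) and side (224,280).

```bash
cat >> h.py <<'E'
def ang(v): return np.arctan2(v[1],v[0])
def module(c,guess,z=0.045,rad=30):
    "module pose from top-camera image: grey top face near guess pixel"
    g=cv2.cvtColor(cv2.resize(c["frame"],None,fx=4,fy=4,interpolation=cv2.INTER_CUBIC),cv2.COLOR_RGB2GRAY)
    m=(g>150).astype(np.uint8); m2=np.zeros_like(m); x,y=[int(4*v) for v in guess]; r=4*rad
    m2[y-r:y+r,x-r:x+r]=m[y-r:y+r,x-r:x+r]
    cs,_=cv2.findContours(m2,cv2.RETR_EXTERNAL,cv2.CHAIN_APPROX_NONE)
    k=max(cs,key=cv2.contourArea)[:,0]
    X=ray(c,(k+.5)/4-.5,z)[:,:2]
    (ctr,sz,a)=cv2.minAreaRect((X*1000).astype(np.float32))
    b=cv2.boxPoints((ctr,sz,a))
    return np.array(ctr)/1000,sz,a,b
E
python3 - <<'E'
from h import *
T=capture("top");S=capture("side")
print("module",module(T,(287,225)))
f=lambda p,s,o:(np.array(p)+.5)/s-.5+np.array(o)
# nest
q=[f(p,6,(200,155)) for p in [(112,73),(358,115),(352,138),(67,290),(100,294)]]
X=ray(T,q,0.024)[:,:2];print("nest top pts",X.round(4).tolist())
print("far len",np.linalg.norm(X[1]-X[0]),"left len",np.linalg.norm(X[3]-X[0]))
y=ang(X[0]-X[1]);print("yaw from far",y-np.pi/2,"yaw from left",ang(X[0]-X[3]))
pad=[f(p,6,(200,155)) for p in [(322,333),(353,150),(102,298)]]
P=ray(T,pad,0.0006)[:,:2];print("pad",P.round(4).tolist(),"yaw",ang(P[1]-P[0]),ang(P[2]-P[0])-np.pi/2,np.linalg.norm(P[1]-P[0]),np.linalg.norm(P[2]-P[0]))
th=[ang(X[0]-X[1])-np.pi/2,ang(X[0]-X[3]),ang(P[2]-P[0])-np.pi/2];th=np.mean(th)
R=np.array([[np.cos(th),-np.sin(th)],[np.sin(th),np.cos(th)]])
print("th",th,"seat from corner",X[0]-R@[.062,.070],"from pad",P[0]-R@[-.048,-.056], "from right end", X[1]-R@[.062,-.056],"left end",X[3]-R@[-.048,.07])
tt=f((132,150),8,(100,200)); ss=np.array([(560+.5)/8-.5+155,(62+.5)/6-.5+270])
Q=tri(T,tt,S,ss);print("stylus top",Q, proj(T,Q)-tt,"ray@.14",ray(T,tt,.14),ray(S,ss,.14))
b=[f(p,8,(100,200)) for p in [(128,82),(295,97),(270,258),(104,246)]];B=ray(T,b,.07);print("stand",B.round(4).tolist(),B.mean(0))
bs=[((p[0]+.5)/8-.5+155,(p[1]+.5)/6-.5+270) for p in [(443,181),(600,92),(729,172),(577,267)]];B=ray(S,bs,.07);print("stand side",B.round(4).tolist(),B.mean(0))
h=f((580,405),6,(200,155));print("hole",ray(T,h,.045))
for n,p,z in[("spool",(199,255),.035),("mm left",(262,147),.036),("mm right",(312,150),.036),("teal",(327,262),.045),("teal",(331,232),.045),("teal2",(326,169),.045)]: print(n,ray(T,p,z)[0].round(3))
# module height by two views: corner nearest
E
python3 - <<'E'
import sys
sys.path.insert(0,'.')
from h import *
import cell; print([k for k in dir(cell) if not k.startswith('_')]); 
try: print(grasp_offset)
except Exception as e: print(e)
E
```

```text
module (array([ 0.48887524, -0.19329224]), (114.2467269897461, 97.97437286376953), 65.32078552246094, array([[ 420.5114  , -224.74396 ],
       [ 509.5368  , -265.65192 ],
       [ 557.2391  , -161.84052 ],
       [ 468.21368 , -120.932556]], dtype=float32))
nest top pts [[0.659, 0.0136], [0.6407, -0.1105], [0.6288, -0.1077], [0.548, 0.0312], [0.5464, 0.0148]]
far len 0.1254243301148957 left len 0.11237808585752618
yaw from far -0.14664215460449825 yaw from left -0.15687976420295616
pad [[0.5331, -0.0951], [0.6279, -0.1085], [0.5482, 0.0161]] yaw -0.1403659790778038 -0.13490723497811352 0.09575264077245593 0.11219999054499878
th -0.14614305126185598 seat from corner [ 0.58748377 -0.04661513] from pad [ 0.58874969 -0.04671481] from right end [ 0.58750567 -0.04603647] left end [ 0.58531314 -0.04507609]
stylus top [0.42390485 0.22658855 0.17446853] [[ 8.64274369 21.39763017]] ray@.14 [[0.48178427 0.26485335 0.14      ]] [[0.39788996 0.1959263  0.14      ]]
stand [[0.5141, 0.2925, 0.07], [0.5102, 0.2338, 0.07], [0.4533, 0.238, 0.07], [0.4562, 0.2957, 0.07]] [0.48346735 0.26499382 0.07      ]
stand side [[0.4244, 0.2201, 0.07], [0.4164, 0.1607, 0.07], [0.3632, 0.1663, 0.07], [0.3698, 0.2252, 0.07]] [0.39345269 0.19307453 0.07      ]
hole [[ 0.49443041 -0.22097424  0.045     ]]
spool [0.394 0.057 0.035]
mm left [ 0.721 -0.117  0.036]
mm right [ 0.716 -0.268  0.036]
teal [ 0.382 -0.31   0.045]
teal [ 0.468 -0.322  0.045]
teal2 [ 0.656 -0.309  0.045]
['Unreachable', 'capture', 'get_obs', 'grasp_offset', 'sign_off']
0.0187
```

View pics/c2.png

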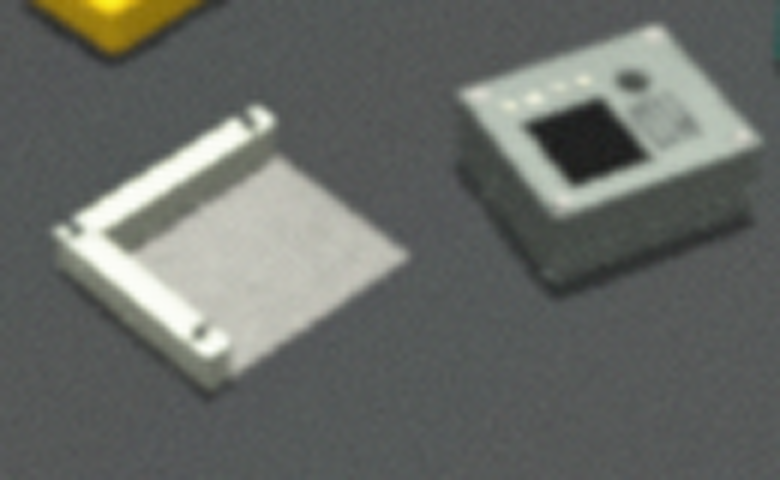

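The module stands clear of everything (its side-view corners look right) at (0.489,-0.193), yaw -0.43. The seat is at about (0.588,-0.046), yaw -0.143, so the offset in the nest frame is (-77,-160) mm, inside the stated ranges. The poor stylus triangulation came from a crop offset mistake, which I'll fix below. Plan: set the fingers partly open as a two-point pusher, push +y, then +x, then finish in y.

```bash
cat >> h.py <<'E'
SEAT=np.array([.588,-.046]);TH=-.143
RN=np.array([[np.cos(TH),-np.sin(TH)],[np.sin(TH),np.cos(TH)]])
def tonest(p): return RN.T@(np.array(p)[:2]-SEAT)
def st(target=None,nest=True):
    o=get_obs();R=np.array(o["ee_rot"]);p=np.array(o["eef_pos"])
    print("t",o["t"],"tcp",p.round(4),"nest",tonest(p).round(4),"yawY deg",np.degrees(ang(R[:,1])).round(2),"z",R[:,2].round(3),"F",np.round(o["force"],1),"open",o["opening"],"grip",o["grip_force"],"q",np.round(o["joint_positions"],2))
    if target is not None:
        t=np.array(target,float)
        if nest: t[:2]=SEAT+RN@t[:2]
        print("to go in tool axes",(R.T@(t-p)).round(4))
def nestmod(g,rad=30):
    c=capture("top");ctr,sz,a,b=module(c,g,rad=rad)
    e=sorted([(b[1]-b[0]),(b[2]-b[1])],key=lambda v:np.linalg.norm(v))[0]
    e=e*np.sign(e[0]);print("mod nest mm",(tonest(ctr)*1000).round(1),"rel yaw",round(ang(e)-TH,3),"size",np.round(sz,1));return c
E
python3 - <<'E'
from h import *
T=capture("top");S=capture("side")
tt=(np.array((132,150))+.5)/8-.5+(100,200); ss=np.array([(160+.5)/8-.5+155,(62+.5)/6-.5+270])
Q=tri(T,tt,S,ss);print("stylus top",Q,"side ray@.14",ray(S,ss,.14))
bs=[((p[0]-400+.5)/8-.5+155,(p[1]+.5)/6-.5+270) for p in [(443,181),(600,92),(729,172),(577,267)]];B=ray(S,bs,.07);print("stand side",B.round(4).tolist(),B.mean(0))
bt=(np.array([(128,82),(295,97),(270,258),(104,246)])+.5)/8-.5+(100,200)
# match stand corners: order top TL,TR,BR,BL ; side L,back,R,front
for i in range(4): print([tri(T,bt[i],S,bs[j]).round(3).tolist() for j in range(4) if np.abs(proj(S,tri(T,bt[i],S,bs[j]))-bs[j]).max()<3])
f=lambda p:((p[0]+.5)/6-.5+190,(p[1]+.5)/6-.5+180)
hole=tri(T,(296.7,222.5),S,f((633,80)));print("hole tri",hole)
st((-.077,-.247,.15))
E
python3 -m jog '0 0 -9.8 0 0 0 0.05; 0 0 -9.8 0 0 0 0.05; 0 0 -9.8 0 0 0 0.05; 0 0 -9.8 0 0 0 0.05; 0 0 -9.8 0 0 0 0.05; 0 0 -9.8 0 0 0 0.05; 0 0 -9.8 0 0 0 0.05; 0 0 0 0 0 0 0.05'
python3 -c "
from h import *
st((-.077,-.247,.15))"
```

```text
stylus top [0.48186998 0.26443737 0.14176249] side ray@.14 [[0.48323079 0.26368861 0.14      ]]
stand side [[0.5135, 0.2908, 0.07], [0.508, 0.2335, 0.07], [0.4527, 0.2373, 0.07], [0.4566, 0.294, 0.07]] [0.48269544 0.26388217 0.07      ]
[[0.513, 0.292, 0.071]]
[[0.509, 0.233, 0.069], [0.516, 0.258, -0.026]]
[[0.453, 0.238, 0.07]]
[[0.454, 0.27, 0.152], [0.456, 0.295, 0.072]]
hole tri [ 0.49287613 -0.22223579  0.04649573]
t 0.3 tcp [ 0.1423 -0.6084  0.2223] nest [-0.361  -0.6202] yawY deg -76.83 z [-0.     0.001 -1.   ] F [-0.4  0.1  0.3] open 0.08792504605398442 grip 0.0 q [ 1.27  0.41 -0.01  1.6   0.01  1.13 -0.08]
to go in tool axes [ 0.4004 -0.2441  0.0724]
t: 1.3
eef_pos: [0.1422, -0.6085, 0.2225]
ee_rot: [[0.145, 0.989, 0.0], [0.989, -0.145, 0.0], [0.0, 0.0, -1.0]]
force: [-0.2, 0.1, -0.2]
opening: 0.0502
grip_force: 0.0
t 1.3 tcp [ 0.1422 -0.6085  0.2225] nest [-0.3611 -0.6203] yawY deg -8.31 z [ 0.  0. -1.] F [-0.2  0.1 -0.2] open 0.050202677085591285 grip 0.0 q [ 1.45  0.43 -0.25  1.58  0.11  1.15  1.02]
to go in tool axes [0.3739 0.2833 0.0726]
```

```bash
python3 -m jog '0 0 0 .031 .0236 .006 .05;0 0 0 .031 .0236 .006 .05;0 0 0 .031 .0236 .006 .05;0 0 0 .031 .0236 .006 .05;0 0 0 .031 .0236 .006 .05;0 0 0 .031 .0236 .006 .05;0 0 0 .031 .0236 .006 .05;0 0 0 .031 .0236 .006 .05;0 0 0 .031 .0236 .006 .05;0 0 0 .031 .0236 .006 .05;0 0 0 .031 .0236 .006 .05;0 0 0 .031 .0236 .006 .05' >/dev/null
python3 -c "
from h import *
st((-.077,-.247,.014))
c=capture('top');cv2.imwrite('pics/t1.png',c['frame'][:,:,::-1])"
```

```text
t 2.8 tcp [ 0.4767 -0.2802  0.1506] nest [-0.0767 -0.2476] yawY deg -8.52 z [ 0. -0. -1.] F [ 0.3 -0.9  0. ] open 0.04982788143301497 grip 0.0 q [ 0.77  0.4  -0.42  1.83  0.2   0.95  0.12]
to go in tool axes [ 0.0007 -0.0003  0.1366]
```

View pics/t1.png

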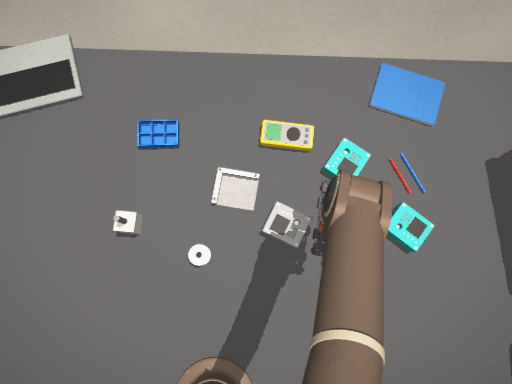

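The hand is over the gap right of the module (fingers near (322,210)), clear of the turquoise box at (348,251). I'll descend and start the push.

```bash
python3 -m jog '0 0 0 0 0 .034 .05;0 0 0 0 0 .034 .05;0 0 0 0 0 .034 .05;0 0 0 0 0 .034 .05;0 0 0 0 0 0 .05;0 0 0 .01 0 0 .05;0 0 0 .01 0 0 .05;0 0 0 .01 0 0 .05;0 0 0 .01 0 0 .05;0 0 0 .01 0 0 .05;0 0 0 .01 0 0 .05;0 0 0 0 0 0 .05'
python3 -c "
from h import *
st((-.077,-.080,.014))
c=nestmod((280,222));cv2.imwrite('pics/t2.png',cv2.resize(c['frame'][150:260,190:330,::-1],None,fx=5,fy=5))"
```

```text
t: 4.35
eef_pos: [0.4853, -0.2205, 0.0155]
ee_rot: [[0.142, 0.99, 0.001], [0.99, -0.142, -0.0], [0.0, 0.001, -1.0]]
force: [0.4, -0.2, 0.3]
opening: 0.0501
grip_force: 0.0
t 4.35 tcp [ 0.4853 -0.2205  0.0155] nest [-0.0768 -0.1873] yawY deg -8.15 z [ 0.001 -0.    -1.   ] F [ 0.4 -0.2  0.3] open 0.05008785667223354 grip 0.0 q [ 0.61  0.56 -0.36  1.98  0.31  0.66 -0.09]
to go in tool axes [ 1.073e-01 -1.000e-04  1.500e-03]
mod nest mm [ -90.4 -102.8] rel yaw 1.564 size [83.5 94.3]
```

View pics/t2.png

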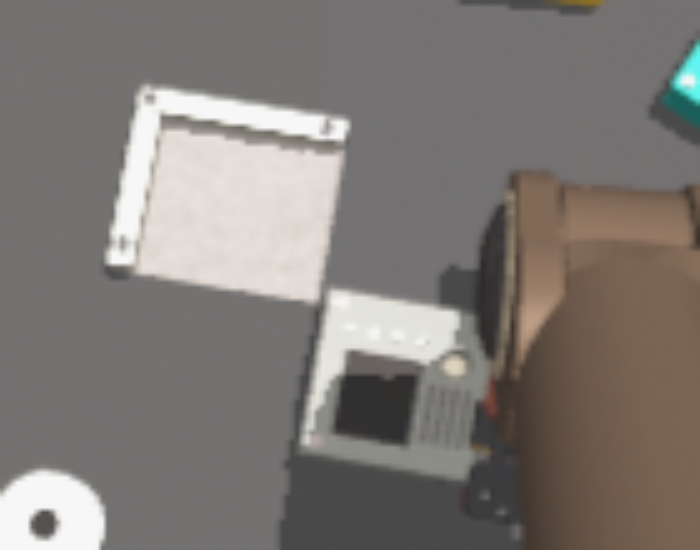

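The module is now square against the fingers (left corners at crop (332,290) and (302,450)). I'll continue the +y push, leaving a ~12 mm gap.

```bash
python3 -m jog '0 0 0 .01 0 .001 .05;0 0 0 .01 0 0 .05;0 0 0 .01 0 0 .05;0 0 0 .01 0 0 .05;0 0 0 .01 0 0 .05;0 0 0 .01 0 0 .05;0 0 0 .01 0 0 .05;0 0 0 .01 0 0 .05;0 0 0 .01 0 0 .05;0 0 0 .01 0 0 .05;0 0 0 .006 0 0 .05;0 0 0 0 0 0 .05' >/dev/null
python3 -c "
from h import *
st((-.077,-.080,.014))
S=capture('side');T=capture('top');cv2.imwrite('pics/t3.png',np.hstack([cv2.resize(T['frame'][150:250,190:270,::-1],(400,500)),cv2.resize(S['frame'][190:290,180:260,::-1],(400,500))]))"
```

```text
t 5.9 tcp [ 0.4994 -0.1172  0.0139] nest [-0.0776 -0.0831] yawY deg -8.26 z [-0.    -0.001 -1.   ] F [ 0.3 -3.   2.7] open 0.04971116161332641 grip 1.929042236879468 q [ 0.42  0.54 -0.36  2.03  0.31  0.63 -0.3 ]
to go in tool axes [ 0.0031  0.0006 -0.0001]
```

View pics/t3.png

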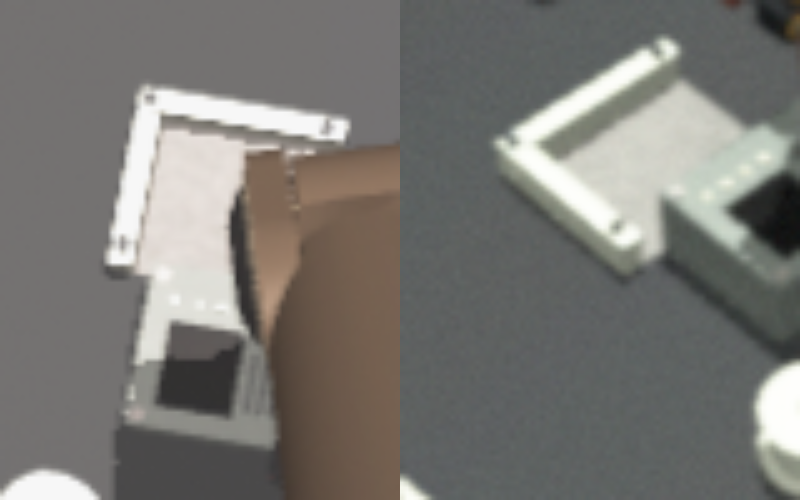

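Top: the module sits just right of the pad's lower half, clear of the left fence's end (crop (120,270)). Side: a gap remains. I'll back off, lift, turn 90° and go round to the -x side.

```bash
python3 -m jog '0 0 0 -.015 0 0 .05;0 0 0 0 0 -.05 .05;0 0 0 0 0 -.05 .05;0 0 0 .027 -.029 -.02 .05;0 0 0 .027 -.029 0 .05;0 0 0 .026 -.029 0 .05;0 0 -10 0 0 0 .05;0 0 -10 0 0 0 .05;0 0 -10 0 0 0 .05;0 0 -10 0 0 0 .05;0 0 -10 0 0 0 .05;0 0 -10 0 0 0 .05' >/dev/null
python3 -m jog '0 0 -10 0 0 0 .05;0 0 -10 0 0 0 .05;0 0 -10 0 0 0 .05;0 0 0 0 0 0 .05' >/dev/null
python3 -c "
from h import *
st((-.165,-.018,.014))
T=nestmod((250,203));S=capture('side');cv2.imwrite('pics/t4.png',np.hstack([cv2.resize(T['frame'][150:270,180:300,::-1],(400,400)),cv2.resize(S['frame'][190:310,180:300,::-1],(400,400))]))"
```

```text
t 8.0 tcp [ 0.4224 -0.0402  0.1333] nest [-0.1647 -0.0179] yawY deg 81.67 z [-0.001  0.001 -1.   ] F [ 0.1  0.8 -0.2] open 0.05023242391454105 grip 0.0 q [ 0.67  0.28 -0.79  2.12  0.26  0.84  1.15]
to go in tool axes [ 1.000e-04 -2.000e-04  1.193e-01]
mod nest mm [-37.8 -11.4] rel yaw -1.413 size [175.8 114.6]
```

View pics/t4.png

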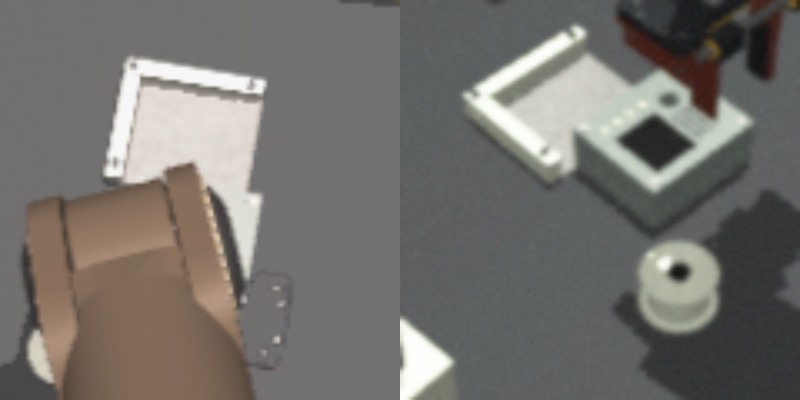

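Side: the module's top corners are at crop (575,130), (660,72), (752,122) and (655,190), with the fingers up and clear behind it. The spool is at (680,285) and untouched. I'll compute the pose from these corners.

```bash
python3 -c "
from h import *
S=capture('side')
p=(np.array([(175,130),(260,72),(352,122),(255,190)])+.5)*.3-.5+(180,190)
X=ray(S,p,.045)
for x in X: print(tonest(x).round(4))
print('c',tonest(X.mean(0)))
"
```

```text
[-0.0495  0.0401]
[-0.0483 -0.0565]
[-0.1417 -0.0707]
[-0.1405  0.0374]
c [-0.09499436 -0.01241351]
```

```bash
python3 -m jog '0 0 0 0 .004 .04 .05;0 0 0 0 0 .04 .05;0 0 0 0 0 .039 .05;0 0 0 -.01 0 0 .05;0 0 0 -.01 0 0 .05;0 0 0 -.01 0 0 .05;0 0 0 -.01 0 0 .05;0 0 0 -.01 0 0 .05;0 0 0 -.01 0 0 .05;0 0 0 -.01 0 0 .05;0 0 0 -.01 0 0 .05;0 0 0 0 0 0 .05' >/dev/null
python3 -c "
from h import *
st((-.058,-.014,.014))
"
```

```text
t 9.65 tcp [ 0.5044 -0.0478  0.0156] nest [-0.0825 -0.0137] yawY deg 81.71 z [ 0.003 -0.    -1.   ] F [0.8 0.3 0.8] open 0.05018297719525498 grip 0.051301008788868785 q [ 0.48  0.58 -0.62  2.03  0.53  0.69  0.95]
to go in tool axes [-0.0245 -0.0003  0.0017]
```

```bash
python3 -m jog '0 0 0 -.007 0 .001 .05;0 0 0 -.007 0 0 .05;0 0 0 -.006 0 0 .05;0 0 0 -.003 0 0 .05;0 0 0 -.003 0 0 .05;0 0 0 0 0 0 .05;0 0 0 0 0 0 .05'
python3 -c "
from h import *
st((-.058,-.014,.014))
"
```

```text
t: 10.52
eef_pos: [0.5271, -0.0511, 0.0139]
ee_rot: [[-0.99, 0.143, -0.002], [0.143, 0.99, -0.0], [0.002, -0.001, -1.0]]
force: [-8.4, 0.9, 5.4]
opening: 0.05
grip_force: 4.0
t 10.525 tcp [ 0.5271 -0.0511  0.0139] nest [-0.0596 -0.0137] yawY deg 81.76 z [-0.002 -0.    -1.   ] F [-8.4  0.9  5.4] open 0.05001086959708535 grip 4.02779390104115 q [ 0.47  0.61 -0.61  1.97  0.53  0.72  0.96]
to go in tool axes [-0.0016 -0.0003 -0.0001]
```

Force rose to 8 N, so the module is against the far fence. Now round to the -y side for the final +y push.

```bash
python3 -m jog '0 0 0 .015 0 0 .05;0 0 0 0 0 -.05 .05;0 0 0 0 0 -.05 .05;0 0 10 0 0 -.02 .05;0 0 10 0 0 0 .05;0 0 10 0 0 0 .05;0 0 10 0 0 0 .05;0 0 10 0 0 0 .05;0 0 10 0 0 0 .05;0 0 10 0 0 0 .05;0 0 10 0 0 0 .05;0 0 10 0 0 0 .05' >/dev/null
python3 -m jog '0 0 0 -.027 .025 0 .05;0 0 0 -.027 .025 0 .05;0 0 0 -.027 .025 0 .05;0 0 0 0 0 0 .05' >/dev/null
python3 -c "
from h import *
st((0,-.095,.014))
"
```

```text
t 12.525 tcp [ 0.5771 -0.1429  0.1337] nest [ 0.003  -0.0974] yawY deg -8.46 z [ 0.002 -0.001 -1.   ] F [-0.5  0.5 -0.3] open 0.050018796067897116 grip 0.0 q [ 0.42  0.47 -0.35  1.75  0.19  0.95 -0.15]
to go in tool axes [ 0.0025 -0.0033  0.1197]
```

```bash
python3 -m jog '0 0 0 0 -.003 .04 .05;0 0 0 0 0 .04 .05;0 0 0 0 0 .04 .05;0 0 0 .007 0 0 .05;0 0 0 .007 0 0 .05;0 0 0 .006 0 0 .05;0 0 0 .005 0 0 .05;0 0 0 .003 0 0 .05;0 0 0 .003 0 0 .05;0 0 0 .002 0 0 .05;0 0 0 0 0 0 .05;0 0 0 0 0 0 .05'
python3 -c "
from h import *
st((0,-.066,.014))
"
```

```text
t: 14.02
eef_pos: [0.5771, -0.1133, 0.0151]
ee_rot: [[0.147, 0.989, -0.001], [0.989, -0.147, -0.007], [-0.007, 0.001, -1.0]]
force: [-6.3, -17.6, 4.0]
opening: 0.0497
grip_force: 9.0
t 14.025 tcp [ 0.5771 -0.1133  0.0151] nest [-0.0012 -0.0682] yawY deg -8.45 z [-0.001 -0.007 -1.   ] F [ -6.3 -17.6   4. ] open 0.049677725093701726 grip 9.036399630858796 q [ 0.33  0.62 -0.3   1.85  0.27  0.72 -0.27]
to go in tool axes [0.0022 0.0012 0.0011]
```

17.6 N, so the module is against the left fence. I'll back off, lift and head towards the stylus, then check the module from the top camera.

```bash
python3 -m jog '0 0 0 -.015 0 0 .05;0 0 0 0 0 -.05 .06;0 0 0 0 0 -.05 .06;0 0 0 0 0 -.05 .06;0 0 0 0 0 -.04 .06;0 0 0 .053 -.0215 0 .06;0 0 0 .053 -.0215 0 .06;0 0 0 .053 -.0215 0 .06;0 0 0 .053 -.0215 0 .06;0 0 0 .053 -.0215 0 .06;0 0 0 .053 -.0215 0 .06;0 0 0 .053 -.0215 0 .06' >/dev/null
python3 -c "
from h import *
st((.482,.2645,.092),False)
c=nestmod((237,188),35)
S=capture('side');cv2.imwrite('pics/t5.png',np.hstack([cv2.resize(c['frame'][150:230,190:270,::-1],(400,400),interpolation=2),cv2.resize(S['frame'][180:260,180:260,::-1],(400,400),interpolation=2)]))"
```

```text
t 15.525 tcp [0.4794 0.2702 0.2051] nest [-0.1526  0.2975] yawY deg -8.17 z [ 0.003  0.002 -1.   ] F [ 0.8  1.  -0.3] open 0.05988747313673755 grip 0.0 q [-0.18  0.35 -0.53  1.78  0.2   1.07 -0.93]
to go in tool axes [-0.0056  0.0031  0.1131]
mod nest mm [3.2 5.9] rel yaw 0.0 size [128.1 110.7]
```

View pics/t5.png

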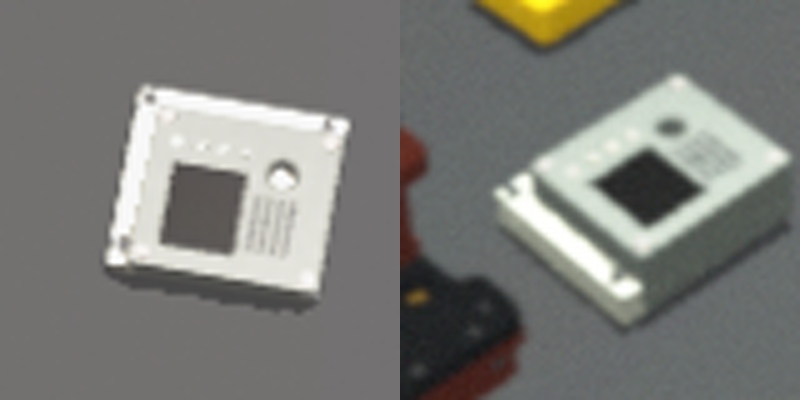

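Top: the module is flush in the L, hole at crop (283,174). Side: flush against the left fence and square, hole at (672,127). Numeric check next, then the grasp.

```bash
python3 -c "
from h import *
S=capture('side');T=capture('top')
p=(np.array([(137,165),(278,75),(392,157),(250,250)])+.5)/5-.5+(180,180)
X=ray(S,p,.045)
for x in X: print(tonest(x).round(4))
print('c',tonest(X.mean(0)))
ht=(np.array([283,174])+.5)/5-.5+(190,150);hs=(np.array([272,127])+.5)/5-.5+(180,180)
H=tri(T,ht,S,hs);print('hole tri',H,tonest(H),'expected world',SEAT+RN@[.018,-.024],'rays',ray(T,ht,.045),ray(S,hs,.045))
"
python3 -m jog '0 0 0 -.0056 .003 0 .06;0 0 0 0 0 .038 .06;0 0 0 0 0 .038 .06;0 0 0 0 0 .037 .06;0 0 0 0 0 0 .06' >/dev/null
python3 -c "
from h import *
st((.482,.2645,.092),False)"
```

```text
[0.0448 0.0503]
[ 0.0465 -0.0569]
[-0.0483 -0.0579]
[-0.0475  0.0474]
c [-0.00112284 -0.00425396]
hole tri [ 0.60146015 -0.0732131   0.04454873] [ 0.01720098 -0.02501709] expected world [ 0.60239596 -0.07232027] rays [[ 0.6023748 -0.0726489  0.045    ]] [[ 0.60034438 -0.07314182  0.045     ]]
t 16.35 tcp [0.4814 0.2583 0.0886] nest [-0.1489  0.286 ] yawY deg -8.38 z [-0.004 -0.003 -1.   ] F [ 0.1 -0.4  0.7] open 0.0599679060570466 grip 0.0 q [-0.21  0.49 -0.49  1.89  0.3   0.84 -0.99]
to go in tool axes [ 0.0062 -0.0003 -0.0034]
```

```bash
python3 -m jog '0 0 0 .006 0 -.003 .06;0 0 0 0 0 0 .06;0 0 0 0 0 0 .0;0 0 0 0 0 0 .0;0 0 0 0 0 0 .0;0 0 0 0 0 0 .0;0 0 0 0 0 0 .0;0 0 0 0 0 0 .0' 40
python3 -c "
from h import *
st((.482,.2645,.092),False)"
```

```text
t: 17.35
eef_pos: [0.483, 0.267, 0.0936]
ee_rot: [[0.143, 0.99, -0.0], [0.99, -0.143, -0.0], [-0.0, -0.0, -1.0]]
force: [0.2, 0.3, 0.1]
opening: 0.0155
grip_force: 40.0
t 17.35 tcp [0.483  0.267  0.0936] nest [-0.1486  0.2949] yawY deg -8.24 z [-0. -0. -1.] F [0.2 0.3 0.1] open 0.015528494388733114 grip 40.00005841255188 q [-0.22  0.48 -0.49  1.88  0.3   0.85 -1.  ]
to go in tool axes [-0.0027 -0.0006  0.0016]
```

```bash
python3 -m jog '0 0 0 0 0 -.02 0;0 0 0 0 0 -.03 0;0 0 0 0 0 -.03 0;0 0 0 0 0 -.03 0;0 0 0 0 0 0 0;0 0 0 0 0 0 0;0 0 0 0 0 0 0' >/dev/null
python3 -c "
from h import *
st()"
python3 -m jog '0 0 0 -.04 .0208 0 0;0 0 0 -.04 .0208 0 0;0 0 0 -.04 .0208 0 0;0 0 0 -.04 .0208 0 0;0 0 0 -.04 .0208 0 0;0 0 0 -.04 .0208 0 0;0 0 0 -.04 .0208 0 0;0 0 0 -.03 .0208 -.0 0;0 0 0 0 0 0 0;0 0 0 0 0 0 0' >/dev/null
python3 -c "
from h import *
st((.602,-.0727,.20),False)
S=capture('side');T=capture('top')
cv2.imwrite('pics/s6.png',S['frame'][:,:,::-1]);cv2.imwrite('pics/t6.png',T['frame'][:,:,::-1])
p=np.array(get_obs()['eef_pos']);
for dz in(0,-.0236,-.0836): print(proj(S,p+[0,0,dz]),proj(T,p+[0,0,dz]))
g=cv2.cvtColor(S['frame'],cv2.COLOR_RGB2GRAY);u,v=proj(S,p+[0,0,-.06])[0].round().astype(int)
for r in range(v-36,v+26,2): print(r,g[r,u-16:u+17].tolist())
"
```

```text
t 18.225 tcp [0.4824 0.2666 0.2024] nest [-0.1491  0.2944] yawY deg -8.23 z [-0.002 -0.001 -1.   ] F [-0.4  0.2 -0.8] open 0.015320709264086976 grip 39.999738335609436 q [-0.17  0.36 -0.53  1.77  0.2   1.07 -0.92]
t 19.475 tcp [ 0.6027 -0.0625  0.2027] nest [ 0.0169 -0.0143] yawY deg -8.19 z [-0.002  0.001 -1.   ] F [ 0.3  0.1 -0.3] open 0.015170619419788933 grip 39.999908208847046 q [ 0.32  0.43 -0.4   1.65  0.18  1.1  -0.27]
to go in tool axes [-0.0102  0.0008  0.0027]
[[229.02319032 162.94711922]] [[240.82498349 171.16155872]]
[[229.30112238 169.95597059]] [[241.11054244 173.34464768]]
[[229.97687678 186.99704988]] [[241.78261678 178.48263431]]
144 [94, 92, 95, 95, 92, 89, 71, 47, 36, 31, 27, 26, 30, 44, 67, 74, 70, 71, 64, 63, 57, 44, 36, 29, 28, 22, 26, 27, 31, 27, 23, 24, 24]
146 [92, 94, 95, 92, 93, 91, 77, 56, 43, 37, 25, 19, 23, 34, 38, 49, 50, 48, 51, 61, 68, 68, 69, 62, 57, 39, 34, 26, 25, 29, 26, 27, 29]
148 [94, 94, 93, 96, 92, 91, 80, 59, 46, 33, 27, 20, 30, 42, 48, 46, 41, 39, 39, 42, 46, 51, 56, 67, 60, 48, 38, 38, 38, 36, 36, 36, 35]
150 [94, 96, 94, 93, 94, 93, 89, 
[... 3428 characters left out ...]
 199, 217, 205, 173, 134, 110, 98, 95, 94, 97, 95, 98, 98]
198 [98, 95, 95, 96, 94, 98, 97, 96, 94, 96, 96, 97, 99, 105, 128, 150, 170, 188, 196, 196, 196, 198, 194, 195, 191, 179, 158, 132, 113, 101, 94, 98, 95]
200 [95, 94, 95, 95, 96, 94, 92, 94, 93, 98, 105, 127, 160, 178, 188, 195, 197, 197, 196, 199, 200, 200, 201, 198, 198, 197, 196, 193, 176, 145, 119, 101, 97]
202 [95, 96, 94, 93, 96, 98, 101, 111, 136, 160, 183, 192, 195, 197, 197, 194, 198, 195, 191, 191, 190, 192, 197, 197, 201, 202, 201, 201, 201, 198, 189, 175, 145]
204 [96, 95, 96, 95, 99, 109, 145, 182, 195, 198, 197, 197, 197, 197, 198, 196, 183, 161, 129, 110, 104, 115, 144, 178, 197, 200, 202, 200, 201, 200, 200, 202, 198]
```

Side pixel rows put the shaft about 0.7 px right of the TCP axis, so the tip is roughly 2 mm toward -y, which agrees with the stand measurement. I'll centre it over the hole and lower to just above the mouth.

```bash
python3 -m jog '0 0 0 -.008 .001 0 0;0 0 0 0 0 .02 0;0 0 0 0 0 .02 0;0 0 0 0 0 .015 0;0 0 0 0 0 .009 0;0 0 0 0 0 0 0;0 0 0 0 0 0 0' >/dev/null
python3 -c "
from h import *
st((.602,-.0707,.1056),False)
S=capture('side');p=np.array(get_obs()['eef_pos'])
print(proj(S,p+[0,0,-.0836]),proj(S,[.602,-.0727,.045]))
R=S['frame'].astype(int)
u,v=235,180
for r in range(172,202,2): print(r,R[r,u-16:u+17].sum(1).tolist())
"
```

```text
t 20.45 tcp [ 0.6035 -0.0716  0.1403] nest [ 0.019  -0.0231] yawY deg -8.23 z [ 0.001 -0.    -1.   ] F [-1.1 -0.7 -0.5] open 0.015588473736975415 grip 39.99975264072418 q [ 0.32  0.49 -0.38  1.71  0.21  0.98 -0.29]
to go in tool axes [ 0.0007 -0.0017  0.0347]
[[232.66928568 201.78974757]] [[233.45414795 204.83349428]]
172 [544, 558, 549, 527, 493, 417, 258, 131, 85, 85, 96, 124, 143, 127, 131, 108, 102, 115, 118, 131, 188, 224, 206, 160, 123, 127, 121, 126, 134, 156, 200, 220, 261]
174 [522, 488, 435, 368, 315, 276, 202, 137, 100, 61, 88, 147, 156, 141, 127, 114, 111, 116, 118, 127, 204, 258, 251, 198, 149, 143, 175, 229, 256, 272, 285, 288, 295]
176 [372, 344, 309, 311, 298, 256, 203, 131, 100, 76, 92, 132, 144, 128, 129, 118, 123, 113, 120, 136, 197, 266, 276, 274, 275, 272, 276, 284, 294, 285, 286, 287, 291]
178 [302, 294, 294, 298, 298, 267, 224, 164, 100, 89, 122, 153, 166, 145, 124, 121, 108, 112, 125, 136, 197, 266, 292, 291, 289, 288, 285, 297, 282, 287, 284, 288, 296]
180 [297, 291, 270, 245, 219, 180, 173, 188, 211, 251, 256, 238, 189, 144, 107, 110, 116, 118, 129, 170, 232
[... 1061 characters left out ...]
 292, 295, 290, 284]
194 [290, 287, 292, 280, 291, 292, 288, 296, 292, 290, 281, 286, 298, 311, 316, 317, 338, 331, 301, 296, 293, 294, 290, 286, 288, 289, 290, 289, 288, 287, 289, 292, 297]
196 [287, 291, 293, 294, 287, 292, 288, 294, 291, 284, 295, 318, 345, 352, 369, 449, 575, 592, 513, 406, 331, 304, 295, 291, 300, 285, 299, 291, 290, 293, 284, 293, 295]
198 [285, 291, 293, 288, 292, 293, 281, 298, 316, 389, 461, 501, 546, 511, 420, 421, 519, 568, 577, 563, 533, 471, 394, 327, 303, 283, 284, 290, 285, 298, 284, 291, 290]
200 [293, 287, 289, 284, 290, 315, 378, 468, 531, 564, 587, 587, 576, 528, 415, 413, 506, 582, 584, 588, 587, 588, 571, 518, 430, 353, 307, 289, 290, 291, 285, 285, 293]
```

The shaft is at column 233.3 and the hole at 233.5–234, so it's aligned. Descending with a 1.5 mm correction.

```bash
python3 -m jog '0 0 0 0 -.0015 .004 0;0 0 0 0 0 .005 0;0 0 0 0 0 .005 0;0 0 0 0 0 .005 0;0 0 0 0 0 .005 0;0 0 0 0 0 0 0;0 0 0 0 0 0 0'
python3 -c "
from h import *
st((.602,-.0707,.1056),False)"
```

```text
t: 21.38
eef_pos: [0.6017, -0.0714, 0.1157]
ee_rot: [[0.143, 0.99, 0.0], [0.99, -0.143, 0.0], [0.0, 0.0, -1.0]]
force: [1.0, -0.1, -0.8]
opening: 0.0154
grip_force: 40.0
t 21.375 tcp [ 0.6017 -0.0714  0.1157] nest [ 0.0172 -0.0232] yawY deg -8.23 z [ 0.  0. -1.] F [ 1.  -0.1 -0.8] open 0.015442894714869648 grip 39.999743700027466 q [ 0.31  0.52 -0.37  1.73  0.23  0.93 -0.3 ]
to go in tool axes [0.0007 0.0002 0.0101]
```

The tip is at 0.032, below the mouth with no force, so it is inside the well. Now pressing.

```bash
python3 -m jog '0 0 0 0 0 .003 0;0 0 0 0 0 .003 0;0 0 0 0 0 .002 0;0 0 0 0 0 .002 0;0 0 0 0 0 .001 0;0 0 0 0 0 .001 0;0 0 0 0 0 0 0;0 0 0 0 0 0 0'
python3 -c "
from h import *
st((.602,-.0707,.1056),False)"
```

```text
t: 22.38
eef_pos: [0.6021, -0.0714, 0.1051]
ee_rot: [[0.143, 0.99, 0.001], [0.99, -0.143, -0.0], [-0.0, 0.002, -1.0]]
force: [-3.3, 1.3, 13.5]
opening: 0.0155
grip_force: 40.0
t 22.375 tcp [ 0.6021 -0.0714  0.1051] nest [ 0.0176 -0.0231] yawY deg -8.24 z [ 0.001 -0.    -1.   ] F [-3.3  1.3 13.5] open 0.015513476927890953 grip 40.01486599445343 q [ 0.31  0.53 -0.37  1.74  0.23  0.91 -0.3 ]
to go in tool axes [ 0.0006 -0.0002 -0.0005]
```

13.5 N is well above the 5 N needed, so the button has bottomed out. One last check that nothing shifted, then I'll hand in.

```bash
python3 -m jog '0 0 0 0 0 0 0;0 0 0 0 0 0 0;0 0 0 0 0 0 0;0 0 0 0 0 0 0' | sed -n '2p;4,6p'
python3 -c "
from h import *
S=capture('side');a=cv2.imread('pics/s6.png',0).astype(np.float32);b=cv2.cvtColor(S['frame'],cv2.COLOR_RGB2GRAY).astype(np.float32)
for (r0,r1,c0,c1) in [(210,245,205,262),(205,235,235,262)]:
    print(cv2.phaseCorrelate(a[r0:r1,c0:c1],b[r0:r1,c0:c1]),np.abs(a-b)[r0:r1,c0:c1].mean())
st()"
```

```text
eef_pos: [0.6022, -0.0714, 0.1051]
force: [-3.5, -0.0, 12.6]
opening: 0.0158
grip_force: 40.0
((-0.09194405943744854, -0.2312988975036525), 0.8127522671664202) 15.760401
((0.5390146464032224, -0.0072143465341891755), 0.8455753673741847) 13.666667
t 22.925 tcp [ 0.6021 -0.0714  0.1051] nest [ 0.0176 -0.0231] yawY deg -8.24 z [ 0.001 -0.    -1.   ] F [-3.  -0.2 12.2] open 0.015508315571952425 grip 40.01469433307648 q [ 0.31  0.53 -0.37  1.74  0.23  0.91 -0.3 ]
```

```bash
python3 -c "
from cell import *
print(sign_off())"
```

```text
the job is handed in; nothing more can be done
None
```

I handed the job in at about 23 s: the module was home against both fences, and the stylus, gripped at 40 N, was pressing the reset button down at about 12 N; no verdict was returned.

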